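Probe the empty vial well and set the depth stop

ROBOT

A 7-joint arm with a two-finger parallel gripper is mounted at the origin on the work surface. World frame = base frame: x ahead of the robot, y to its left, z up, the work surface at z = 0. Lengths are in m, angles in rad, forces in N, time in s.
With the tool pointing down it reaches from about 0.425 to 0.875 m from the base axis. Payload 4.7 kg.
Tool frame: the origin (TCP) lies midway between the tips of the shut fingers; the grasp point (between the pads) lies 19 mm behind it; z points along the fingers, x is the direction in which the jaws open and shut, and the axes are right-handed (so a half turn about z gives the same grasp; the last joint's range is limited). The gripper opens to 87 mm and grips with 3 to 60 N. Pads are 19 mm wide; open, the fingers measure 117 mm over their backs; the gripper's body (75 mm by 190 mm) begins 51 mm behind the grasp point.
Start: joints at [0.014, 0.321, -0.07, 1.45, 0.023, 1.371, -0.057], TCP at [0.65, -0, 0.223] pointing down, gripper open.
Joint ranges: [-2.86, 2.86], [-0.3, 2.09], [-1.38, 1.24], [0.06, 2.45], [-1.56, 4.7], [0.09, 2.05], [-2.69, 2.69]. Speed limits (rad/s): [2.57, 2.57, 3.14, 3.14, 3.14, 3.14, 3.14].

INTERFACE

Orientations are given as [roll, pitch, yaw] about the fixed x, y, z axes, in that order (R = Rz(yaw) Ry(pitch) Rx(roll)).
In Python, from plant import monitor, eyes, hand_in gives the robot as it stands.
- The arm moves only by the shell command python3 -m jog 'ROWS' [FORCE]. ROWS is JSON, a list of rows, each a list of 7 numbers: the closure in counts, from 0 (fully open) to 255 (shut), then the shift along the tool's x, y, z in mm, then the turn, a rotation vector about the tool's x, y, z in rad. A call has 1 to 10 rows; each row shifts and turns the commanded pose from where the row before left it, along the tool's axes as they then stand; what a row does not reach is not made up. A row lasts 1/12 s, in which the tool goes at most 41.7 mm and 7.16 degrees, less where a joint would pass 70% of its speed; a pose out of reach is approached as far as the arm can. A call is refused whole if a number of a shift passes 41.7 or a number of a turn 0.125, either way. A call with a gripper value outside its range is refused whole. The fingers move at their own pace and stop on an object; FORCE is the grip in N (left out, the last holds). Time passes only in rows, so rows that do not move let the fingers close. It gives the time, the measured TCP pose, the force and the opening at its end, in the units of the state.
- monitor.get_obs(): the state, without advancing time (a new reading comes with each control period).
- eyes.camera(name): name is "scene" or "side" or "wrist"; returns the picture (480x640x3 uint8, red, green, blue); there is no depth.
- eyes.camera_params(name): a dict with "intrinsics" (3x3 intrinsics, pixels), "rvec" (rotation vector, rad) and "tvec" (3), from world to camera coordinates, as OpenCV has them. Camera axes: x right, y down, z forward; pixel columns grow to the right and rows downward; lengths in m; the calibration is good to about 2 mm. A picture is of the moment at which its call begins: read the wrist's pose just before it. camera_params takes no time and is no camera call; for the wrist camera it gives the pose at the moment of the call.
- hand_in(): hands the job in, once; it reports no verdict.
The state is a dict: "time": time; "qpos": joint angles; "dq": joint speeds; "joint_torque": joint torques, N m; "position": TCP position; "eef_rot": TCP orientation; "contact_force": force on the tool from outside, world axes, zero at the start; "ft_torque": the same for the moment, N m; "opening": opening from 0.0 (shut) to 1.0 (fully open).
Only numpy, scipy, OpenCV 4.12 (cv2) and the standard library are available. Lean on these libraries where they do the work, as an engineer would, in place of code of your own. Each camera call takes 0.05 s, during which the arm holds its last target.

TASK

Measure how deep the one empty well of the aluminium vial block is. Lift the brass depth rod out of its wooden stand by the cork grip, lower it upright into the empty well until it bottoms out, and keep it pressed on the bottom with a light steady push of about 6 N (never more than 20 N there or on the block) for a full second. Then slide its black stop collar down the rod, with the rod still on the bottom, press the collar home on the block's top face with the same light push for about half a second, and let go, leaving the rod standing there to be read; do not disturb the vials or the glass beaker.

Things in the scene. Friction and masses are not known exactly. Their poses are not given: they have to be found in the camera images.
- block: Fixed aluminium vial block, 46 (x) x 144 (y) x 75 mm (z), origin at the centre of its underside. Four upright blind wells, 12 mm wide with a 1.5 mm chamfer, in a row along its y axis at y = -48, -16, 16, 48 mm, x = 0; mouths in the top face (z = 75 mm). Three hold vials, one is empty; which one varies. The top face is hard: bring rod and collar onto it at 10 mm/s or slower.
- spacer: Adjustable floor of the empty well: a stem in the block with a rubber-topped plug set to a height that differs each time and does not show in this pose; the floor lies 38 to 54 mm below the block's top face. Origin: on the empty well's axis, level with the block's underside (it tells which well, not how deep). The floor hardly gives: touch down at 12 mm/s or slower.
- stand: Fixed wooden stand, 64 x 64 x 48 mm, origin at the centre of its underside, in which the depth rod stands upright in a hole 12.2 mm wide and 40 mm deep (so the rod's tip starts 8 mm above the desk).
- rod: Loose depth rod, 120 mm long, about 130 g with its collar (10% less to 30% more), upright. Origin: centre of its flat lower tip; z up the rod. Brass shaft 10.5 mm in diameter, 1.5 mm chamfer at the tip, dark lines every 10 mm; the top 26 mm is a cork grip 15 mm in diameter. It fits the well with 1.5 mm play and stays upright in it by itself.
- rod_tip (a point): Centre of the rod's lower tip (the rod's origin).
- rod_grip (a point): Middle of the cork grip, on the rod's axis, 107 mm above the tip.
- collar: Stop collar on the rod, held where it is left by friction (about 0.6 N slides it). Origin: centre of its lower face on the rod's axis; z up the rod. Lower flange 28 mm in diameter, 5 mm thick; above it a black ribbed hub 20 mm in diameter, 23 mm tall. It starts 0 to 4 mm below the cork grip, lower face 62 to 66 mm above the rod's tip, and can slide down to 6 mm above it.
- vial_a: Closed glass vial, 11 mm in diameter, 84 mm tall with its blue cap (13.6 mm wide), standing loosely in a well with 24 mm above the block's top. Origin: centre of its underside.
- vial_b: As vial_a.
- vial_c: As vial_a.
- beaker: Loose small glass beaker, 52 mm in diameter, 70 mm tall, standing on the desk. Origin: centre of its underside.
There are look-alikes about, which are no part of the job. Leave any blue look-alike of the rod alone.

How it is judged:
On the way, in this order (a step that is already met when the one before it is completed fails the run):
1. the rod is bottomed in the empty well and held there with a push of 3 to 12 N for 0.8 s, the collar still clear of the block (horizontal distance between rod_tip and spacer below 0.003 m and z of rod_tip in the frame of block below 0.0385 m and angle between rod's own z axis and vertical below 0.08 rad and contact force between rod and spacer between 3 and 12 N and z of collar in the frame of block above 0.078 m), for 0.8 s.
2. with the rod resting on the bottom, the collar is pressed on the block's top face with more than 2 N for 0.3 s (horizontal distance between rod_tip and spacer below 0.003 m and z of rod_tip in the frame of block below 0.0385 m and z of collar in the frame of block below 0.0765 m and contact force between collar and block above 2 N and contact force between rod and spacer above 0.1 N), for 0.3 s.
At the end, for the whole second after the job is handed in: The rod stands at rest in the empty well with its weight on the floor (more than 0.1 N; tip within 3 mm of the well's axis and at least 36.5 mm below the block's top, upright within 0.08 rad) and the collar's lower face on the block's top face (within 1.5 mm) (horizontal distance between rod_tip and spacer below 0.003 m and z of rod_tip in the frame of block below 0.0385 m and angle between rod's own z axis and vertical below 0.08 rad and z of collar in the frame of block below 0.0765 m and linear speed of rod below 0.01 m/s and contact force between rod and spacer above 0.1 N); the robot touches nothing.
It fails at once if more than 20 N on the well's floor (contact force between rod and spacer above 20 N).
It fails at once if more than 20 N from the rod or its collar on the block (contact force between rod and block above 20 N).
It fails at once if a vial is pulled up, knocked or shifted by more than 8 mm (distance of any of vial_a, vial_b, vial_c from where it was at the start of the episode above 0.008 m).
It fails at once if the beaker is shifted by more than 15 mm (distance of beaker from where it was at the start of the episode above 0.015 m).
It also fails if it takes over 61 s, if anything falls off the work surface, if the arm or the gripper's body presses on something with over 40 N, if the wrist force passes 120 N, or if a joint passes its speed limit or range.

## Working session

There is one attempt and no reset: what is moved stays moved. The work goes in short steps, Python scripts to look and compute and a shell command to move; the robot and the scene stay as the last step left them, time stands still between calls to the robot, and variables do not carry over. Pictures are saved under pics/ and viewed, and the job is handed in when it is done.

```bash
ls; mkdir -p pics
cat > h.py <<'E'
import numpy as np, cv2
from plant import monitor, eyes, hand_in
def cam(n):
    p=eyes.camera_params(n); return np.array(p["intrinsics"]),np.array(p["rvec"],float).ravel(),np.array(p["tvec"],float).ravel()
def shot(n,f):
    im=eyes.camera(n); cv2.imwrite('pics/'+f,im[:,:,::-1]); return im
def ray(c,u,v):
    K,r,t=c; R=cv2.Rodrigues(r)[0]; d=R.T@np.linalg.solve(K,[u,v,1.]); return -R.T@t,d/np.linalg.norm(d)
def onz(c,u,v,z):
    o,d=ray(c,u,v); return o+d*(z-o[2])/d[2]
def proj(c,P):
    K,r,t=c; return cv2.projectPoints(np.array(P,float).reshape(-1,1,3),r,t,K,None)[0].reshape(-1,2)
E
python3 - <<'E'
from h import *
print(monitor.get_obs())
for n in ("scene","side","wrist"):
    c=cam(n); print(n,c, ray(c,320,240)); shot(n,n+'0.png')
E
```

```text
pics
{'time': 0.0, 'qpos': array([ 0.01407567,  0.32181911, -0.07008779,  1.45169572,  0.02261084,
        1.37078411, -0.05688896]), 'dq': array([ 0.00130642,  0.00095006,  0.0001185 ,  0.0007998 , -0.00020911,
       -0.00134321, -0.00059717]), 'joint_torque': array([-2.58547143e-04, -4.91284704e+01, -4.03903294e-01, -3.12526345e+01,
       -6.40594075e-02,  4.37659642e-02,  1.61017233e-04]), 'position': array([ 6.49440407e-01, -3.63637424e-05,  2.21453664e-01]), 'eef_rot': array([3.14148412e+00, 1.91611467e-03, 7.13600688e-05]), 'contact_force': array([-0.7321678 , -0.92521131, -0.27921395]), 'ft_torque': array([-0.00300226, -0.00780085, -0.03472297]), 'opening': 0.9995420292757815}
scene (array([[462.90945453,   0.        , 317.3634326 ],
       [  0.        , 462.90945453, 241.50048306],
       [  0.        ,   0.        ,   1.        ]]), array([ 0.98206461,  2.25625967, -1.23386755]), array([ 0.45156523, -0.13899497,  1.23757084])) (array([1.12742894, 0.42820815, 0.54804571]), array([-0.62376534, -0.56910178, -0.53576111]))
side (array([[564.75126081,   0.        , 318.48756454],
       [  0.        , 564.75126081, 228.32382423],
       [  0.        ,   0.        ,   1.        ]]), array([ 0.32524052, -2.78939519,  1.15456728]), array([0.57218245, 0.18066725, 0.70879174])) (array([0.45819855, 0.49655846, 0.63710512]), array([ 0.17185085, -0.67169963, -0.72061563]))
wrist (array([[406.26420238,   0.        , 316.4834417 ],
       [  0.        , 406.26420238, 239.91963176],
       [  0.        ,   0.        ,   1.        ]]), array([-2.83319961e+00, -2.95815388e-05,  2.32687579e-03]), array([-0.64964512, -0.03748554,  0.39122599])) (array([0.65028059, 0.08288183, 0.38310243]), array([ 0.00705496, -0.30370598, -0.95273969]))
```

View pics/scene0.png

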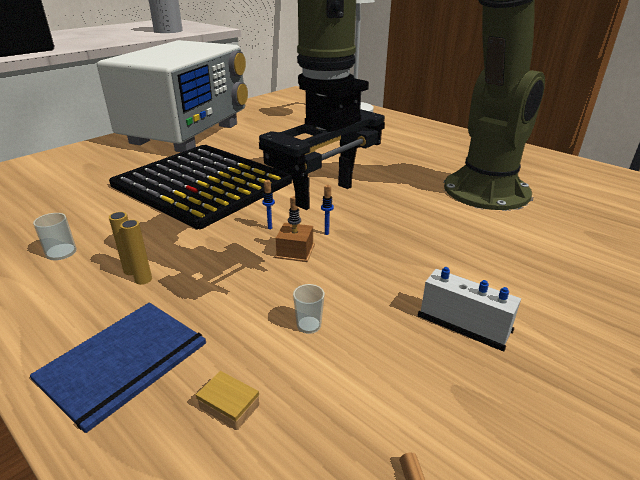

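View pics/side0.png

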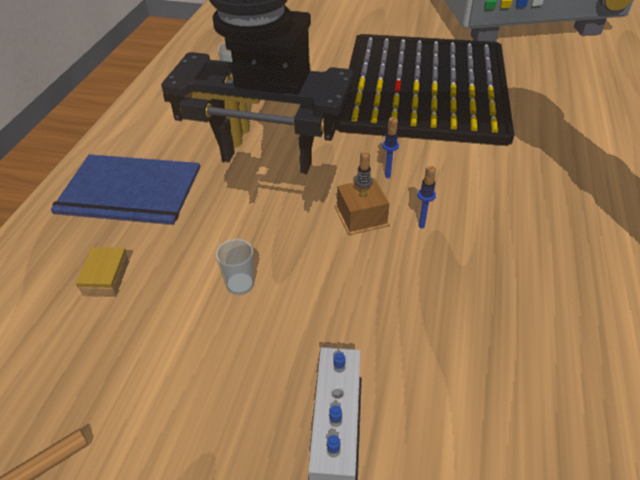

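View pics/wrist0.png

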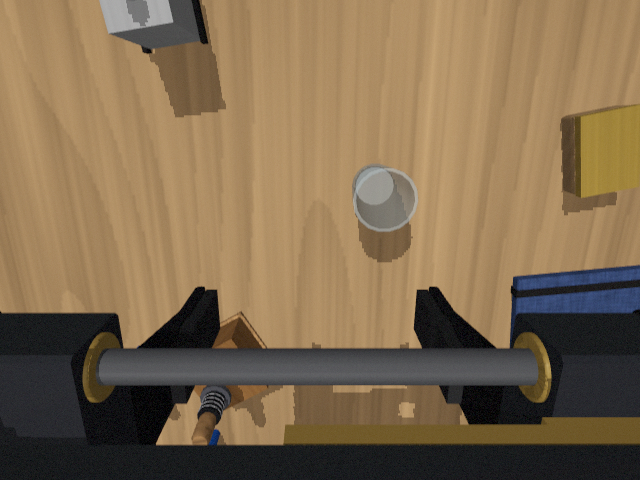

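Candidates for the rod in the scene view: a blue-shafted one at (268,188), another at (327,190), and the brass one in the wooden stand at (293,205). In the side view these are (391,130), (429,178) and (364,160). The brass one in the stand fits the description. The empty well is the second from the +y/far end: scene (463,287), side (338,393). Next is a close crop to check and measure.

Run:
```python
import cv2
a=cv2.imread('pics/scene0.png'); b=cv2.imread('pics/side0.png')
import numpy as np
x=cv2.resize(a[165:275,235:345],(400,400),interpolation=cv2.INTER_NEAREST)
y=cv2.resize(b[105:235,320:450],(400,400),interpolation=cv2.INTER_NEAREST)
cv2.imwrite('pics/crop1.png',np.hstack([x,y]))
x=cv2.resize(a[255:355,410:530],(400,333),interpolation=cv2.INTER_NEAREST)
y=cv2.resize(b[335:480,280:400],(400,483),interpolation=cv2.INTER_NEAREST)[:483]
c=np.zeros((483,800,3),np.uint8);c[:333,:400]=x;c[:,400:]=y
cv2.imwrite('pics/crop2.png',c)
```

```text
(no output)
```

View pics/crop1.png

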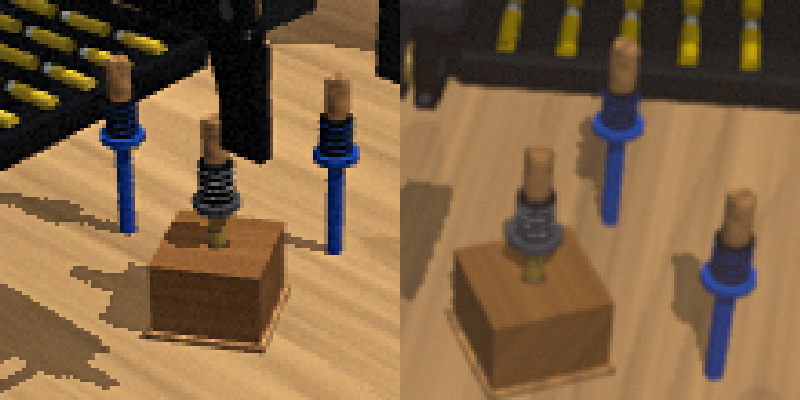

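View pics/crop2.png

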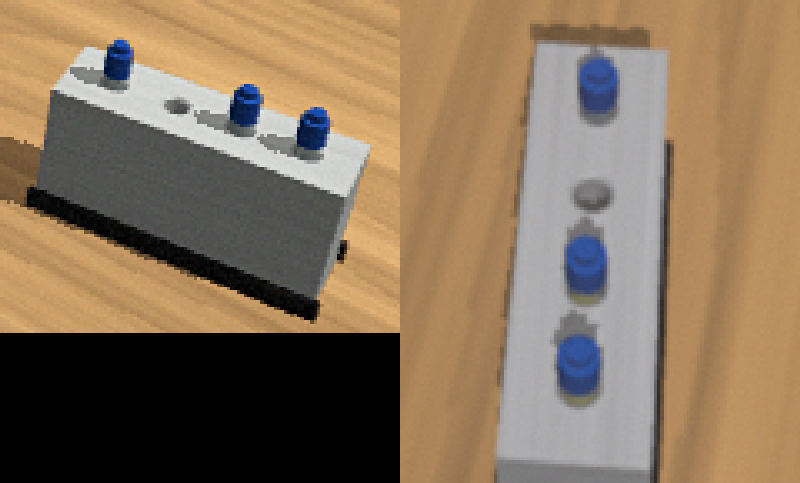

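```bash
cat >> h.py <<'E'
def tri(ca,pa,cb,pb):
    o,d=ray(ca,*pa);p,e=ray(cb,*pb)
    s=np.linalg.lstsq(np.stack([d,-e],1),p-o,rcond=None)[0]
    A=o+s[0]*d;B=p+s[1]*e
    return (A+B)/2,np.linalg.norm(A-B)
E
python3 - <<'E'
from h import *
s,d=cam("scene"),cam("side")
def S(x,y):return 235+(x+.5)/3.636-.5,165+(y+.5)/3.636-.5
def D(x,y):return 320+(x-400+.5)/3.077-.5,105+(y+.5)/3.077-.5
print('foot',onz(s,*S(219,246),.048),onz(d,*D(534,279),.048))
print('corktop',tri(s,S(210,118),d,D(540,152)), onz(s,*S(210,118),.128),onz(d,*D(540,152),.128))
print('collar flange',tri(s,S(217,209),d,D(534,240)))
print('blue1 top',tri(s,S(118,60),d,D(625,42)),'blue2 top',tri(s,S(338,77),d,D(740,194)))
def S2(x,y):return 410+(x+.5)*.3-.5,255+(y+.5)*.3-.5
def D2(x,y):return 280+(x-400+.5)*.3-.5,335+(y+.5)*.3-.5
print('well',onz(s,*S2(177,105),.075),onz(d,*D2(593,195),.075),tri(s,S2(177,105),d,D2(593,195)))
for nm,a,b in [('far',(119,47),(598,65)),('v2',(246,90),(586,242)),('v3',(314,114),(578,342))]:
    print(nm,tri(s,S2(*a),d,D2(*b)))
for nm,p in [('A',(537,42)),('B',(667,50)),('C',(497,458)),('Dd',(652,470))]: print(nm,onz(d,*D2(*p),.075))
for nm,p in [('A',(90,48)),('B',(52,90)),('C',(370,146)),('Dd',(345,197))]: print(nm,onz(s,*S2(*p),.075))
print('beaker',onz(s,309,325,.0),onz(d,239,283,0))
E
```

```text
foot [ 0.55889025 -0.16106872  0.048     ] [ 0.55542734 -0.16193541  0.048     ]
corktop (array([ 0.55660293, -0.16722192,  0.12563884]), np.float64(0.0016795370056447382)) [ 0.558935  -0.1653367  0.128    ] [ 0.55598251 -0.16279136  0.128     ]
collar flange (array([ 0.55689438, -0.1643753 ,  0.07082505]), np.float64(0.001278639800479781))
blue1 top (array([ 0.53088384, -0.27293224,  0.11974807]), np.float64(0.002643755079872127)) blue2 top (array([ 0.46011353, -0.16039776,  0.12022814]), np.float64(0.001378145622618068))
well [0.52025346 0.19401821 0.075     ] [0.51932124 0.19347254 0.075     ] (array([0.51937604, 0.19345922, 0.07444155]), np.float64(0.0005068339823763805))
far (array([0.52530086, 0.16011839, 0.09726914]), np.float64(0.002008382849816774))
v2 (array([0.5155684 , 0.22270214, 0.0976349 ]), np.float64(0.0018624986737098496))
v3 (array([0.51103416, 0.25436088, 0.09762499]), np.float64(0.0020251697051597703))
A [0.55081241 0.14074768 0.075     ]
B [0.50605049 0.13367439 0.075     ]
C [0.52879024 0.28305415 0.075     ]
Dd [0.48362934 0.27594368 0.075     ]
A [0.50745413 0.13749299 0.075     ]
B [0.55205638 0.14222275 0.075     ]
C [0.48603046 0.27694929 0.075     ]
Dd [0.5297671 0.2834649 0.075    ]
beaker [0.70249227 0.01636886 0.        ] [0.70507452 0.01364748 0.        ]
```

The crop confirms the brass rod at about (0.557, -0.164). The cork top measures z≈0.126 against an expected 0.128, and the stand matches. The blue ones are about 0.10 m away. The empty well is at about (0.5196, 0.1936): the top plane measures 0.0744 against 0.075, and spacing to the vials is 34, 29 and 61 mm along the row. Block yaw is about +0.153 rad. I'll move above the rod.

```bash
python3 -m jog '[[0,-15.4,27.4,0,0,0,0],[0,-15.4,27.4,0,0,0,0],[0,-15.4,27.4,0,0,0,0],[0,-15.4,27.4,0,0,0,0],[0,-15.4,27.4,0,0,0,0],[0,-15.4,27.4,0,0,0,0],[0,0,0,0,0,0,0],[0,0,0,0,0,0,0]]' 20
python3 - <<'E'
from h import *
print(monitor.get_obs()['position']); c=cam('wrist'); shot('wrist','w1.png'); print(proj(c,[[.557,-.1645,.128],[.557,-.1645,.048]]))
s=shot('scene','s1.png');d=shot('side','d1.png')
E
```

```text
time: 0.82
position: [0.5565, -0.1669, 0.2226]
eef_rot: [3.141, 0.0, -0.005]
contact_force: [0.8, 0.5, -0.2]
opening: 0.997
[ 0.55645797 -0.1669347   0.22257301]
[[316.53506624 238.32430597]
 [316.53127524 210.02018527]]
```

View pics/w1.png

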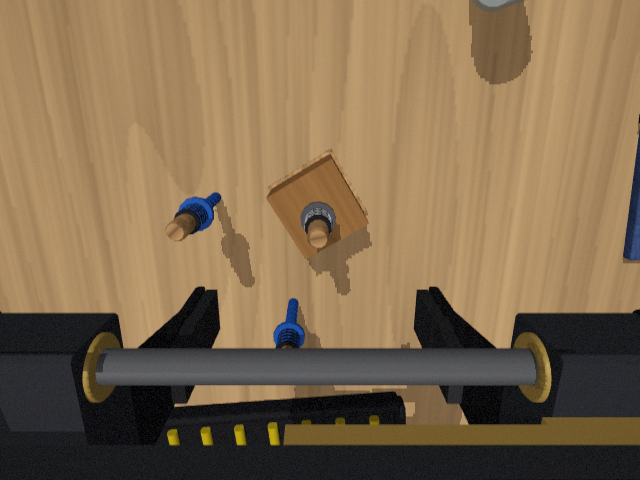

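View pics/d1.png

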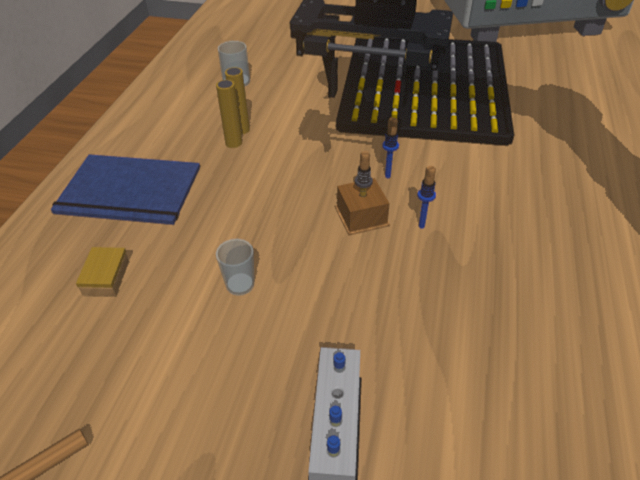

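The wrist view shows the cork top at (317,240), where I predicted (316.5,238.3), so the rod is at y≈-0.165. The tips have to stay above the collar hub (top at z≤0.102), so I'll go down to TCP 0.105.

```bash
python3 -m jog '[[0,0.3,-1.5,25,0,0,0.005],[0,0,0,30,0,0,0],[0,0,0,30,0,0,0],[0,0,0,20,0,0,0],[0,0,0,8,0,0,0],[0,0,0,4.5,0,0,0],[0,0,0,0,0,0,0],[0,0,0,0,0,0,0]]' 20
python3 - <<'E'
from h import *
print(monitor.get_obs()['position']); shot('wrist','w2.png')
shot('side','d2.png')
a=cv2.imread('pics/d2.png')[80:250,280:450]; cv2.imwrite('pics/d2c.png',cv2.resize(a,(600,600)))
E
```

```text
time: 1.63
position: [0.5591, -0.1626, 0.1064]
eef_rot: [3.141, -0.002, -0.004]
contact_force: [1.4, -0.6, 0.6]
opening: 0.999
[ 0.55912156 -0.16262333  0.10637561]
```

View pics/w2.png

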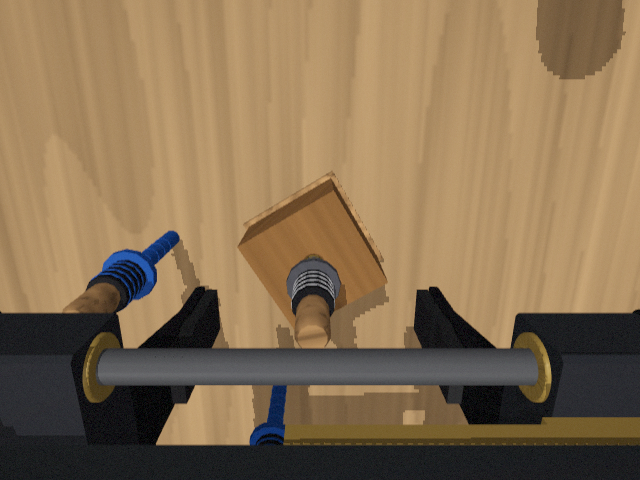

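View pics/d2c.png

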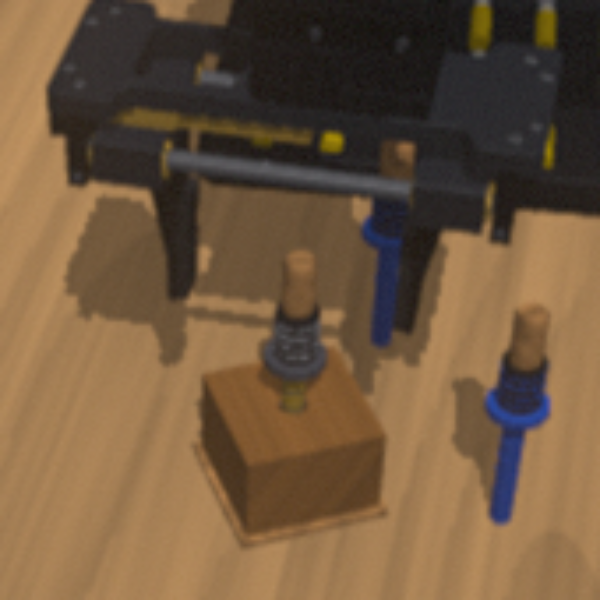

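```bash
python3 - <<'E'
from h import *
for i in range(3): print(monitor.get_obs()['position'])
c=cam('wrist')
o=monitor.get_obs();p=o['position']
print(proj(c,[[p[0],p[1],z] for z in (.128,.1,.048)]))
print(onz(c,313,334,.128), onz(c,313,257,.048))
import scipy.spatial
E
python3 -m jog '[[0,0,0,0,0,0,0],[0,0,0,0,0,0,0]]'
python3 -m jog '[[0,0,0,0,0,0,0]]'
```

```text
[ 0.55926557 -0.16303003  0.10683581]
[ 0.55926557 -0.16303003  0.10683581]
[ 0.55926557 -0.16303003  0.10683581]
[[315.42002718 333.03090115]
 [315.38109284 301.01062302]
 [315.33222291 260.819147  ]]
[ 0.55831575 -0.16345325  0.128     ] [ 0.5579336  -0.16067011  0.048     ]
time: 1.9
position: [0.5586, -0.1631, 0.1062]
eef_rot: [3.141, -0.002, -0.005]
contact_force: [-0.4, 0.4, 0.2]
opening: 0.999
time: 1.98
position: [0.5583, -0.1631, 0.1058]
eef_rot: [3.141, -0.001, -0.005]
contact_force: [0.3, 0.3, -0.2]
opening: 0.999
```

The wrist ray puts the rod axis at (0.558, -0.163), and the TCP is there now. Closing on the cork.

```bash
python3 -m jog '[[255,0,0,0,0,0,0],[255,0,0,0,0,0,0],[255,0,0,0,0,0,0],[255,0,0,0,0,0,0],[255,0,0,0,0,0,0],[255,0,0,0,0,0,0],[255,0,0,0,0,0,0],[255,0,0,0,0,0,0],[255,0,0,0,0,0,0],[255,0,0,0,0,0,0]]' 20
python3 - <<'E'
from h import *
print(monitor.get_obs()['position']); shot('wrist','w3.png')
E
```

```text
time: 2.82
position: [0.5579, -0.163, 0.1051]
eef_rot: [3.142, -0.0, -0.005]
contact_force: [-0.2, 1.2, -0.4]
opening: 0.324
[ 0.5579405  -0.16295326  0.10508099]
```

View pics/w3.png

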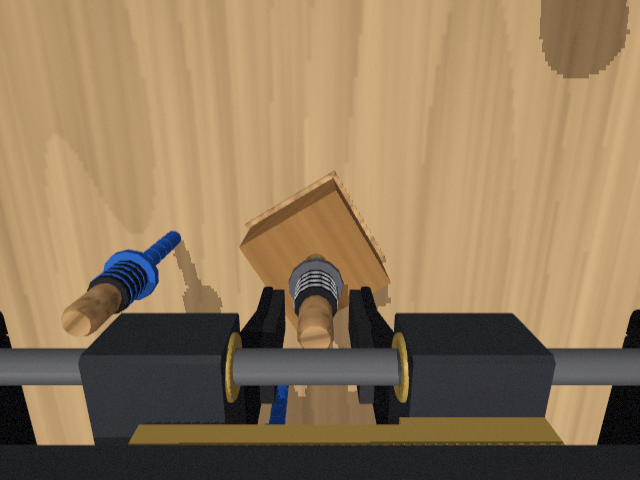

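Still closing, and well centred on the cork at (316,335). I'll continue.

```bash
python3 -m jog '[[255,0,0,0,0,0,0],[255,0,0,0,0,0,0],[255,0,0,0,0,0,0],[255,0,0,0,0,0,0],[255,0,0,0,0,0,0],[255,0,0,0,0,0,0]]' 20
python3 - <<'E'
from h import *
o=monitor.get_obs();print(o['position'],o['contact_force'],o['opening']*87)
E
```

```text
time: 3.37
position: [0.5579, -0.1629, 0.1051]
eef_rot: [3.142, -0.0, -0.005]
contact_force: [-0.0, -0.2, 0.4]
opening: 0.164
[ 0.5579324  -0.16294072  0.10510549] [-0.04428821 -0.16638642  0.38858672] 14.261879274762961
```

Opening is 14.3 mm, so it is on the cork. The tip is 97 mm below the TCP. Lifting straight up.

```bash
python3 -m jog '[[255,0,0,-4,0,0,0],[255,0,0,-8,0,0,0],[255,0,0,-12,0,0,0],[255,0,0,-14,0,0,0],[255,0,0,-16,0,0,0],[255,0,0,-18,0,0,0],[255,0,0,-18,0,0,0],[255,0,0,-18,0,0,0],[255,0,0,-6,0,0,0],[255,0,0,0,0,0,0]]' 25
python3 - <<'E'
from h import *
o=monitor.get_obs();print(o['position'],o['contact_force'],o['opening']*87); shot('wrist','w4.png')
shot('side','d4.png')
E
```

```text
time: 4.2
position: [0.5593, -0.1633, 0.222]
eef_rot: [3.14, -0.005, -0.005]
contact_force: [0.5, 0.4, -0.9]
opening: 0.159
[ 0.5592711  -0.16328015  0.22203807] [ 0.46188693  0.43145163 -0.94212728] 13.872158697048436
```

View pics/d4.png

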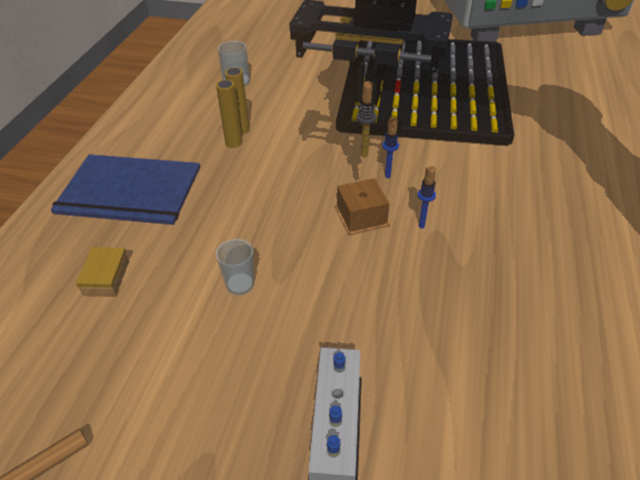

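The rod is held upright and clear of the stand. Now across to the well: x -41.5 and y -356 in tool axes.

```bash
python3 -m jog '[[255,-1,-10,0,0,0,0],[255,-2.5,-20,0,0,0,0],[255,-3,-25,0,0,0,0],[255,-3,-26,0,0,0,0],[255,-3,-26,0,0,0,0],[255,-3,-26,0,0,0,0],[255,-3,-26,0,0,0,0],[255,-3,-26,0,0,0,0],[255,-3,-26,0,0,0,0],[255,-3,-26,0,0,0,0]]' 25
python3 -m jog '[[255,-3,-26,0,0,0,0],[255,-3,-26,0,0,0,0],[255,-3,-26,0,0,0,0],[255,-2.5,-20,0,0,0,0],[255,-2,-15,0,0,0,0],[255,-0.5,-6,0,0,0,0],[255,0,0,0,0,0,-0.08],[255,0,0,0,0,0,-0.078],[255,0,0,0,0,0,0],[255,0,0,0,0,0,0]]' 25
python3 - <<'E'
from h import *
o=monitor.get_obs();print(o['position'],o['contact_force'],o['opening']*87); shot('wrist','w5.png')
shot('side','d5.png');shot('scene','s5.png')
E
```

```text
time: 5.13
position: [0.5301, 0.0762, 0.2177]
eef_rot: [3.141, 0.002, -0.004]
contact_force: [0.5, -0.6, -1.9]
opening: 0.163
time: 5.97
position: [0.5178, 0.1927, 0.2183]
eef_rot: [3.141, 0.001, 0.15]
contact_force: [-0.1, 0.9, -1.5]
opening: 0.162
[0.51781044 0.19265963 0.21830218] [-0.12633455  0.89031147 -1.49035864] 14.077048621216788
```

View pics/d5.png

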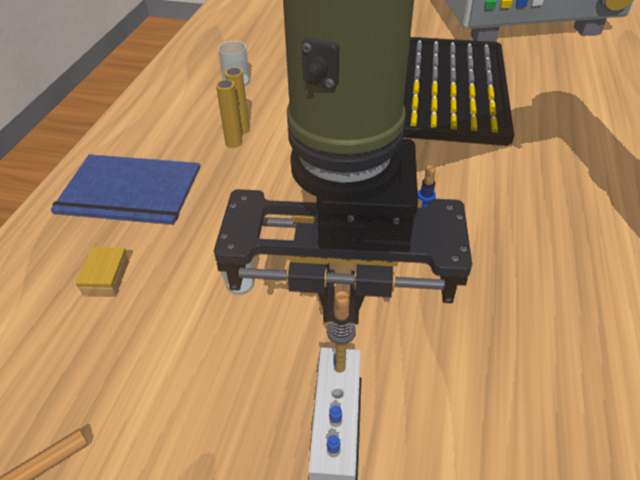

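View pics/s5.png

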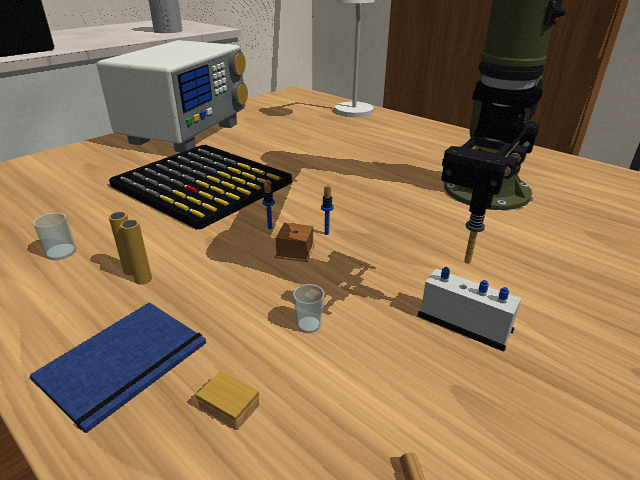

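View pics/w5.png

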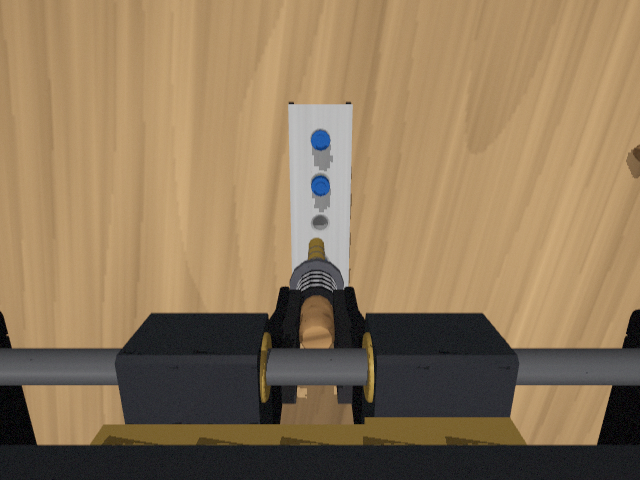

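The rod is over the block. The tip is at side (341,371) and scene (468,262), and the well at side (338,393) and scene (463,287). I'll crop to get the offset.

Run:
```python
import cv2, numpy as np
a=cv2.imread('pics/s5.png')[220:300,425:505]; b=cv2.imread('pics/d5.png')[325:405,300:380]; w=cv2.imread('pics/w5.png')[180:280,270:370]
r=lambda i:cv2.resize(i,(400,400),interpolation=cv2.INTER_NEAREST)
cv2.imwrite('pics/c5.png',np.hstack([r(a),r(b)])); cv2.imwrite('pics/c5w.png',r(w))
```

```text
(no output)
```

View pics/c5.png

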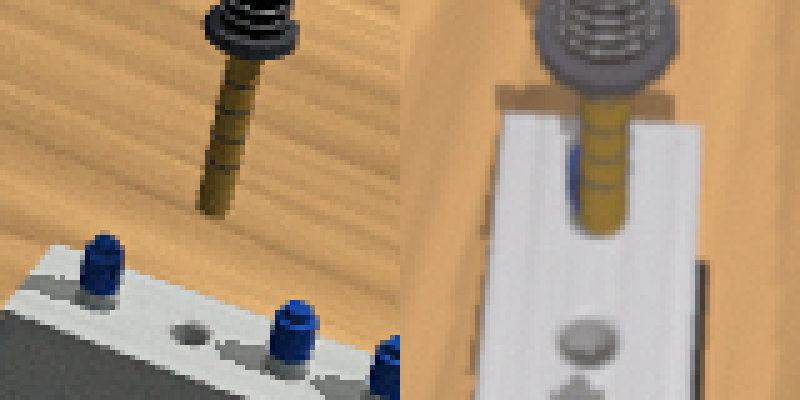

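View pics/c5w.png

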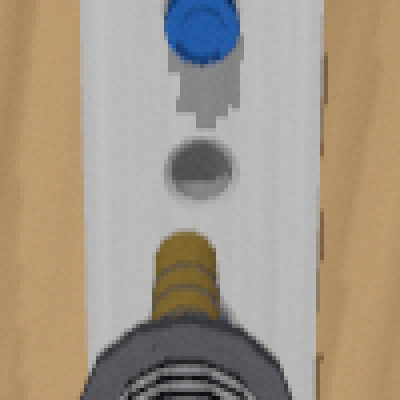

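Run:
```python
from h import *
s,d,w=cam("scene"),cam("side"),cam("wrist")
S=lambda x,y:(425+(x+.5)/5-.5,220+(y+.5)/5-.5)
D=lambda x,y:(300+(x-400+.5)/5-.5,325+(y+.5)/5-.5)
W=lambda x,y:(270+(x+.5)/4-.5,180+(y+.5)/4-.5)
p=monitor.get_obs()['position'];print(p)
print('tip',tri(s,S(212,210),d,D(605,224)))
print('mid (line 3rd)',tri(s,S(236,100),d,D(606,106)))
zt=p[2]-.097; print('tip@z',zt,onz(s,*S(212,210),zt),onz(d,*D(605,224),zt),onz(w,*W(186,244),zt))
print('well',onz(s,*S(190,334),.075),onz(d,*D(588,342),.075),onz(w,*W(199,168),.075))
```

```text
[0.51811106 0.19286998 0.21881058]
tip (array([0.51695984, 0.19117463, 0.12124434]), np.float64(0.00039636742471649684))
mid (line 3rd) (array([0.51741357, 0.19105101, 0.16360737]), np.float64(0.0004925175029590124))
tip@z 0.12181058351300111 [0.51762216 0.19126277 0.12181058] [0.51688783 0.1917398  0.12181058] [0.5181799  0.19286861 0.12181058]
well [0.52103098 0.19416108 0.075     ] [0.51973073 0.19338448 0.075     ] [0.52054408 0.19374026 0.075     ]
```

The tip is vertical, and z 0.121 agrees with the gripper height. The well lies about (+2.8, +1.8) mm from the tip, or tool (+3.0, -1.4). I'll correct that, go down to about 8 mm above the face, and look again.

```bash
python3 -m jog '[[255,1.5,-0.7,0,0,0,0],[255,1.5,-0.7,5,0,0,0],[255,0,0,8,0,0,0],[255,0,0,8,0,0,0],[255,0,0,8,0,0,0],[255,0,0,5,0,0,0],[255,0,0,2,0,0,0],[255,0,0,0,0,0,0],[255,0,0,0,0,0,0],[255,0,0,0,0,0,0]]' 25
python3 - <<'E'
from h import *
print(monitor.get_obs()['position'])
w=shot('wrist','w6.png');d=shot('side','d6.png');s=shot('scene','s6.png')
r=lambda i:cv2.resize(i[:,:,::-1],(400,400),interpolation=cv2.INTER_NEAREST)
cv2.imwrite('pics/c6.png',np.hstack([r(s[240:320,425:505]),r(d[340:420,300:380])])); cv2.imwrite('pics/c6w.png',r(w[180:280,270:370]))
E
```

```text
time: 6.95
position: [0.5212, 0.1953, 0.1835]
eef_rot: [-3.141, -0.001, 0.153]
contact_force: [0.3, -0.0, -1.2]
opening: 0.165
[0.5212272  0.19525133 0.18350118]
```

View pics/c6.png

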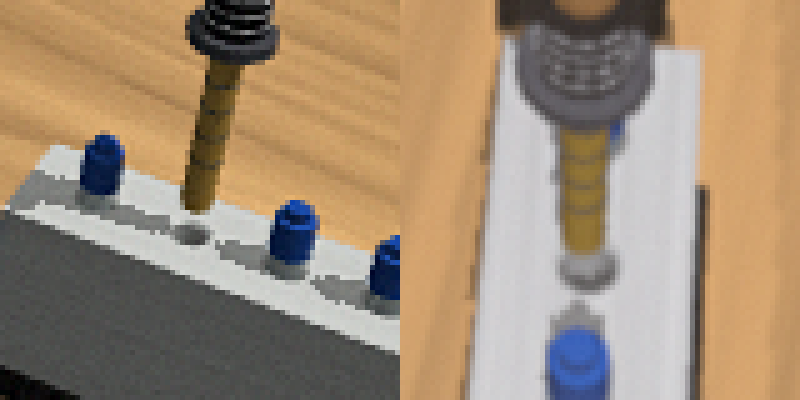

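View pics/c6w.png

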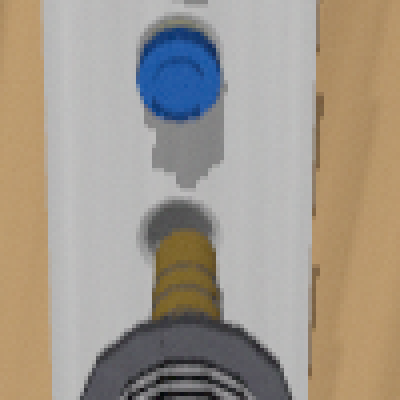

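Run:
```python
from h import *
s,d,w=cam("scene"),cam("side"),cam("wrist")
S=lambda x,y:(425+(x+.5)/5-.5,240+(y+.5)/5-.5)
D=lambda x,y:(300+(x-400+.5)/5-.5,340+(y+.5)/5-.5)
W=lambda x,y:(270+(x+.5)/4-.5,180+(y+.5)/4-.5)
p=monitor.get_obs()['position'];print(p)
print('tip',tri(s,S(197,206),d,D(583,250)))
zt=p[2]-.097
A=[onz(s,*S(197,206),zt),onz(d,*D(583,249),zt),onz(w,*W(187,242),zt)]
B=[onz(s,*S(192,234),.075),onz(d,*D(588,270),.075),onz(w,*W(178,231),.075)]
for a,b in zip(A,B): 
    e=(b-a)[:2]*1e3; print(a,b,'world',e,'tool',e[0]*.988+e[1]*.152,e[0]*.152-e[1]*.988)
```

```text
[0.52121181 0.1952122  0.18354306]
tip (array([0.5204502 , 0.19484007, 0.08596336]), np.float64(0.0013931349547110477))
[0.52075864 0.19435346 0.08654306] [0.52057958 0.19464387 0.075     ] world [-0.17905825  0.2904038 ] tool -0.13276817638787608 -0.3141358095840653
[0.52041477 0.19571921 0.08654306] [0.51957792 0.19408414 0.075     ] world [-0.83685319 -1.63506989] tool -1.0753415712007595 1.4882473628558788
[0.5215162  0.19565729 0.08654306] [0.52022937 0.19376837 0.075     ] world [-1.28682151 -1.88891039] tool -1.5584940310491637 1.6706466006788199
```

All three views put the tip within about 1–2 mm. The average correction is tool (-1.0, +1.0). I'll apply it and lower to the mouth.

```bash
python3 -m jog '[[255,-0.5,0.5,2,0,0,0],[255,-0.5,0.5,2,0,0,0],[255,0,0,1,0,0,0],[255,0,0,0.8,0,0,0],[255,0,0,0.8,0,0,0],[255,0,0,0,0,0,0],[255,0,0,0,0,0,0]]' 25
python3 - <<'E'
from h import *
print(monitor.get_obs()['position'])
w=shot('wrist','w7.png');d=shot('side','d7.png');s=shot('scene','s7.png')
r=lambda i:cv2.resize(i[:,:,::-1],(400,400),interpolation=cv2.INTER_NEAREST)
cv2.imwrite('pics/c7.png',np.hstack([r(s[260:310,440:490]),r(d[370:420,315:365])])); cv2.imwrite('pics/c7w.png',r(w[190:270,280:360]))
E
```

```text
time: 7.68
position: [0.5201, 0.194, 0.1764]
eef_rot: [3.142, 0.0, 0.153]
contact_force: [-0.7, 0.1, -1.0]
opening: 0.161
[0.52008163 0.19400279 0.17640587]
```

View pics/c7.png

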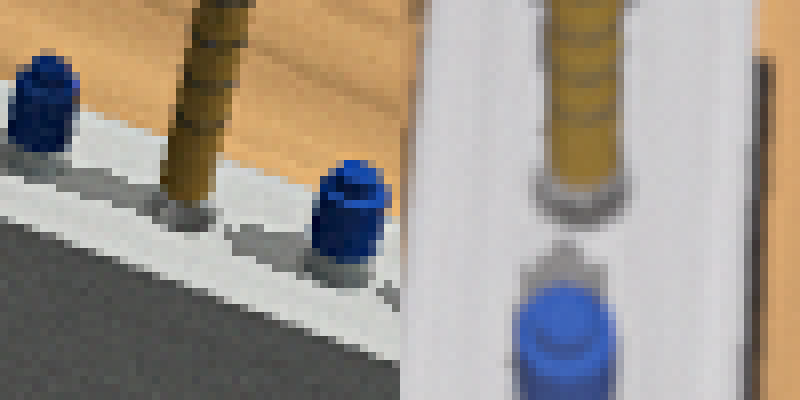

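View pics/c7w.png

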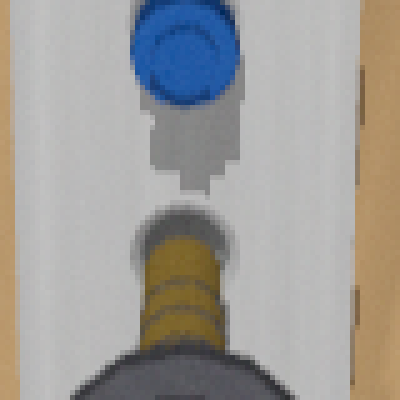

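The tip sits centred at the mouth: wrist rod and well are both at crop u≈183, and it is also centred in the side view. Entering slowly.

```bash
python3 -m jog '[[255,0,0,0.8,0,0,0],[255,0,0,0.8,0,0,0],[255,0,0,0.8,0,0,0],[255,0,0,0.8,0,0,0],[255,0,0,0.8,0,0,0],[255,0,0,0.8,0,0,0],[255,0,0,0.8,0,0,0],[255,0,0,0.8,0,0,0],[255,0,0,0.8,0,0,0],[255,0,0,0.8,0,0,0]]' 25
python3 -m jog '[[255,0,0,0.6,0,0,0],[255,0,0,0.6,0,0,0],[255,0,0,0.6,0,0,0],[255,0,0,0,0,0,0]]' 25
```

```text
time: 8.67
position: [0.5201, 0.194, 0.1684]
eef_rot: [3.142, -0.0, 0.153]
contact_force: [-0.5, 0.2, -1.2]
opening: 0.161
time: 9.0
position: [0.5201, 0.1939, 0.1665]
eef_rot: [3.142, 0.0, 0.153]
contact_force: [-0.7, 0.2, -1.2]
opening: 0.158
```

In the well with no side force. The floor lies between TCP 0.134 and 0.118, so I'll go to about 0.140.

```bash
python3 -m jog '[[255,0,0,1.5,0,0,0],[255,0,0,1.5,0,0,0],[255,0,0,1.5,0,0,0],[255,0,0,1.5,0,0,0],[255,0,0,1.5,0,0,0],[255,0,0,1.5,0,0,0],[255,0,0,1.5,0,0,0],[255,0,0,1.5,0,0,0],[255,0,0,0.8,0,0,0],[255,0,0,0,0,0,0]]' 25
python3 -m jog '[[255,0,0,1.5,0,0,0],[255,0,0,1.5,0,0,0],[255,0,0,1.5,0,0,0],[255,0,0,1.5,0,0,0],[255,0,0,1.5,0,0,0],[255,0,0,1.5,0,0,0],[255,0,0,1.5,0,0,0],[255,0,0,1.5,0,0,0],[255,0,0,0.7,0,0,0],[255,0,0,0,0,0,0]]' 25
```

```text
time: 9.83
position: [0.52, 0.1939, 0.1536]
eef_rot: [3.141, 0.0, 0.153]
contact_force: [-0.4, 1.1, -0.7]
opening: 0.16
time: 10.67
position: [0.52, 0.1939, 0.1409]
eef_rot: [3.141, 0.0, 0.153]
contact_force: [-0.3, -0.7, -1.4]
opening: 0.158
```

```bash
python3 -m jog '[[255,0,0,0.8,0,0,0],[255,0,0,0.8,0,0,0],[255,0,0,0.8,0,0,0],[255,0,0,0.8,0,0,0],[255,0,0,0.8,0,0,0],[255,0,0,0.5,0,0,0],[255,0,0,0,0,0,0]]' 12
python3 -m jog '[[255,0,0,0.6,0,0,0],[255,0,0,0.6,0,0,0]]'
```

```text
time: 11.25
position: [0.52, 0.194, 0.1365]
eef_rot: [3.142, 0.0, 0.153]
contact_force: [0.2, 0.6, -1.8]
opening: 0.167
time: 11.42
position: [0.5202, 0.194, 0.1355]
eef_rot: [3.142, -0.0, 0.153]
contact_force: [0.1, -0.2, -0.7]
opening: 0.167
```

```bash
python3 -m jog '[[255,0,0,0.6,0,0,0],[255,0,0,0.6,0,0,0]]'
```

```text
time: 11.58
position: [0.5201, 0.194, 0.1342]
eef_rot: [3.142, -0.0, 0.153]
contact_force: [-0.2, -0.4, -0.5]
opening: 0.165
```

```bash
python3 -m jog '[[255,0,0,0.6,0,0,0],[255,0,0,0.6,0,0,0]]'
```

```text
time: 11.75
position: [0.5201, 0.194, 0.133]
eef_rot: [3.142, -0.0, 0.153]
contact_force: [0.0, -1.2, -0.9]
opening: 0.163
```

```bash
python3 -m jog '[[255,0,0,0.6,0,0,0],[255,0,0,0.6,0,0,0]]'
```

```text
time: 11.92
position: [0.5201, 0.194, 0.1318]
eef_rot: [3.142, -0.0, 0.153]
contact_force: [1.0, -0.5, -1.4]
opening: 0.161
```

```bash
python3 -m jog '[[255,0,0,0.6,0,0,0],[255,0,0,0.6,0,0,0]]'
```

```text
time: 12.08
position: [0.5201, 0.194, 0.1306]
eef_rot: [3.142, -0.0, 0.153]
contact_force: [0.1, -0.8, -0.2]
opening: 0.165
```

```bash
python3 -m jog '[[255,0,0,0.6,0,0,0],[255,0,0,0.6,0,0,0]]'
```

```text
time: 12.25
position: [0.5201, 0.194, 0.1294]
eef_rot: [3.142, -0.0, 0.153]
contact_force: [0.8, -0.3, -2.4]
opening: 0.166
```

```bash
python3 -m jog '[[255,0,0,0.6,0,0,0],[255,0,0,0.6,0,0,0]]'
```

```text
time: 12.42
position: [0.5202, 0.194, 0.1282]
eef_rot: [3.142, -0.0, 0.153]
contact_force: [-0.3, -0.2, -1.6]
opening: 0.166
```

```bash
python3 -m jog '[[255,0,0,0.6,0,0,0],[255,0,0,0.6,0,0,0]]'
```

```text
time: 12.58
position: [0.5201, 0.194, 0.127]
eef_rot: [3.142, -0.0, 0.153]
contact_force: [-0.1, -0.0, -1.5]
opening: 0.164
```

```bash
python3 -m jog '[[255,0,0,0.6,0,0,0],[255,0,0,0.4,0,0,0]]'
```

```text
time: 12.75
position: [0.5201, 0.194, 0.126]
eef_rot: [3.142, -0.0, 0.153]
contact_force: [1.1, 0.6, -1.3]
opening: 0.165
```

```bash
python3 -m jog '[[255,0,0,0.6,0,0,0],[255,0,0,0.6,0,0,0]]'
```

```text
time: 12.92
position: [0.5201, 0.194, 0.1248]
eef_rot: [3.142, -0.0, 0.153]
contact_force: [1.2, -0.9, -1.2]
opening: 0.166
```

```bash
python3 -m jog '[[255,0,0,0.6,0,0,0],[255,0,0,0.4,0,0,0]]'
```

```text
time: 13.08
position: [0.5201, 0.1939, 0.1238]
eef_rot: [3.142, 0.0, 0.153]
contact_force: [0.0, 0.7, -0.5]
opening: 0.164
```

```bash
python3 -m jog '[[255,0,0,0.6,0,0,0],[255,0,0,0.4,0,0,0]]'
```

```text
time: 13.25
position: [0.5201, 0.194, 0.1228]
eef_rot: [3.142, -0.0, 0.153]
contact_force: [-0.1, -0.0, -1.7]
opening: 0.167
```

```bash
python3 -m jog '[[255,0,0,0.6,0,0,0],[255,0,0,0.2,0,0,0]]'
```

```text
time: 13.42
position: [0.5201, 0.194, 0.122]
eef_rot: [3.142, -0.0, 0.153]
contact_force: [0.7, -0.2, -0.9]
opening: 0.162
```

```bash
python3 -m jog '[[255,0,0,0.6,0,0,0],[255,0,0,0.4,0,0,0]]'
```

```text
time: 13.58
position: [0.5201, 0.194, 0.121]
eef_rot: [3.142, -0.0, 0.153]
contact_force: [-0.3, -0.9, -0.4]
opening: 0.164
```

```bash
python3 -m jog '[[255,0,0,0.6,0,0,0],[255,0,0,0.2,0,0,0]]'
```

```text
time: 13.75
position: [0.5202, 0.194, 0.1203]
eef_rot: [3.142, -0.0, 0.153]
contact_force: [0.2, -0.4, -0.6]
opening: 0.166
```

Run:
```python
from h import *
for i in range(4):
    d=shot('side','d8.png'); o=monitor.get_obs();print(o['position'][2],o['contact_force'])
s=shot('scene','s8.png')
o=monitor.get_obs();print(o['position'][2],o['contact_force'])
r=lambda i:cv2.resize(i[:,:,::-1],(400,400),interpolation=cv2.INTER_NEAREST)
cv2.imwrite('pics/c8.png',np.hstack([r(s[220:320,415:515]),r(d[320:420,290:390])]))
```

```text
0.12031103284573677 [-0.66479426  0.7328007  -0.58479381]
0.12032818108166336 [ 0.62527089 -0.01214651 -1.20850401]
0.12031975912657263 [-0.10475274 -0.10556043 -0.92870958]
0.12033248736707096 [-0.22076289  0.04766356  0.3262225 ]
0.12032168365494605 [-0.12658589  0.33145501 -1.02444007]
```

View pics/c8.png

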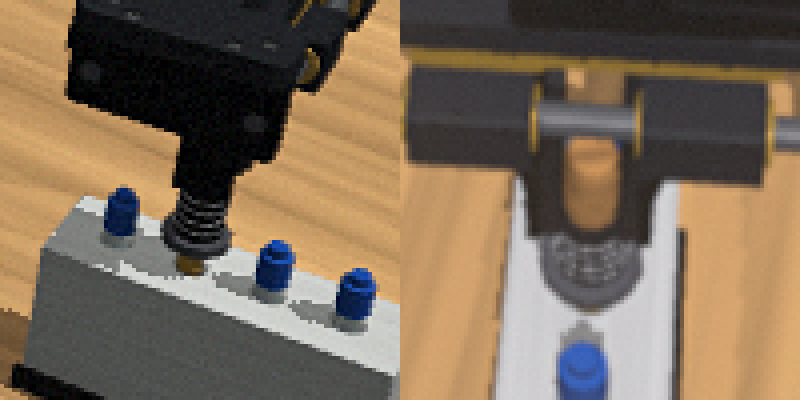

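About 10 mm of shaft still shows below the flange, so the rod hasn't slipped and has not bottomed yet. Force is still about -1 N, the rod's weight. Continuing finely.

```bash
python3 -m jog '[[255,0,0,0.5,0,0,0],[255,0,0,0.3,0,0,0]]'
```

```text
time: 14.17
position: [0.5206, 0.1942, 0.1202]
eef_rot: [-3.141, -0.001, 0.153]
contact_force: [-0.3, -0.5, 5.2]
opening: 0.164
```

```bash
python3 -m jog '[[255,0,0,0.5,0,0,0],[255,0,0,0.2,0,0,0]]'
```

```text
time: 14.33
position: [0.5209, 0.1944, 0.1201]
eef_rot: [-3.141, -0.002, 0.153]
contact_force: [-1.6, 0.2, 7.2]
opening: 0.167
```

Bottomed. Floor force is about 7–8 N. Holding.

```bash
python3 -m jog '[[255,0,0,0,0,0,0],[255,0,0,0,0,0,0],[255,0,0,0,0,0,0]]'
python3 -m jog '[[255,0,0,0,0,0,0],[255,0,0,0,0,0,0],[255,0,0,0,0,0,0]]'
```

```text
time: 14.58
position: [0.5209, 0.1944, 0.1201]
eef_rot: [-3.141, -0.002, 0.153]
contact_force: [-0.2, 0.0, 6.5]
opening: 0.16
time: 14.83
position: [0.5209, 0.1944, 0.1202]
eef_rot: [-3.141, -0.002, 0.153]
contact_force: [-1.6, -0.1, 5.3]
opening: 0.164
```

```bash
for i in 1 ; do python3 -m jog '[[255,0,0,0,0,0,0],[255,0,0,0,0,0,0],[255,0,0,0,0,0,0],[255,0,0,0,0,0,0],[255,0,0,0,0,0,0],[255,0,0,0,0,0,0]]'; python3 -m jog '[[255,0,0,0,0,0,0],[255,0,0,0,0,0,0],[255,0,0,0,0,0,0],[255,0,0,0,0,0,0],[255,0,0,0,0,0,0],[255,0,0,0,0,0,0]]'; done
python3 - <<'E'
from h import *
s=shot('scene','s9.png')
cv2.imwrite('pics/c9.png',cv2.resize(s[220:320,415:515,::-1],(500,500),interpolation=cv2.INTER_NEAREST))
E
```

```text
time: 15.33
position: [0.5209, 0.1944, 0.1202]
eef_rot: [-3.141, -0.002, 0.153]
contact_force: [-0.9, -0.8, 5.8]
opening: 0.161
time: 15.83
position: [0.5209, 0.1944, 0.1202]
eef_rot: [-3.141, -0.002, 0.153]
contact_force: [-2.3, 0.1, 6.4]
opening: 0.166
```

View pics/c9.png

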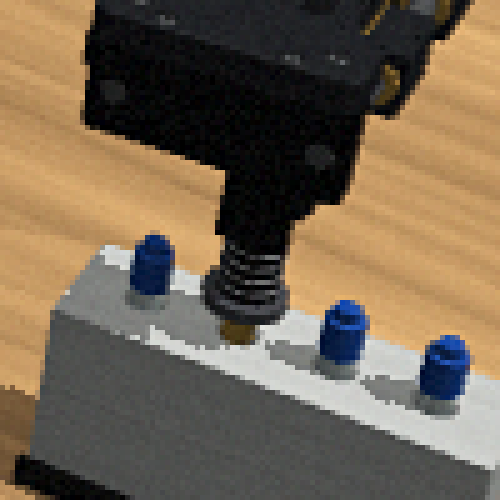

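Held 3–12 N for over 1.4 s, with the collar visibly about 10 mm clear. Now I'll ease off, open to about 30 mm, and go down around the hub.

```bash
python3 -m jog '[[255,0,0,-0.4,0,0,0],[255,0,0,0,0,0,0],[165,0,0,0,0,0,0],[165,0,0,0,0,0,0],[165,0,0,0,0,0,0],[165,0,0,0,0,0,0],[165,0,0,0,0,0,0],[165,0,0,0,0,0,0],[165,0,0,0,0,0,0],[165,0,0,0,0,0,0]]' 12
python3 - <<'E'
from h import *
s=shot('scene','s10.png');w=shot('wrist','w10.png')
cv2.imwrite('pics/c10.png',cv2.resize(s[220:320,415:515,::-1],(400,400),interpolation=cv2.INTER_NEAREST))
E
```

```text
time: 16.72
position: [0.5201, 0.194, 0.1191]
eef_rot: [3.142, 0.0, 0.153]
contact_force: [-0.8, 0.1, -0.5]
opening: 0.351
```

View pics/c10.png

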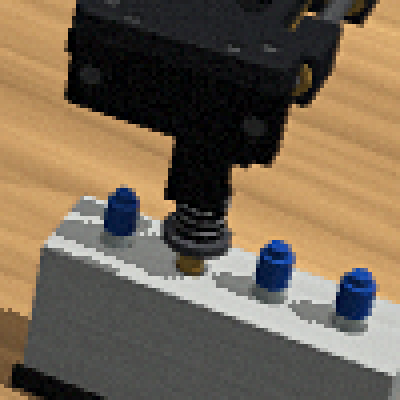

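View pics/w10.png

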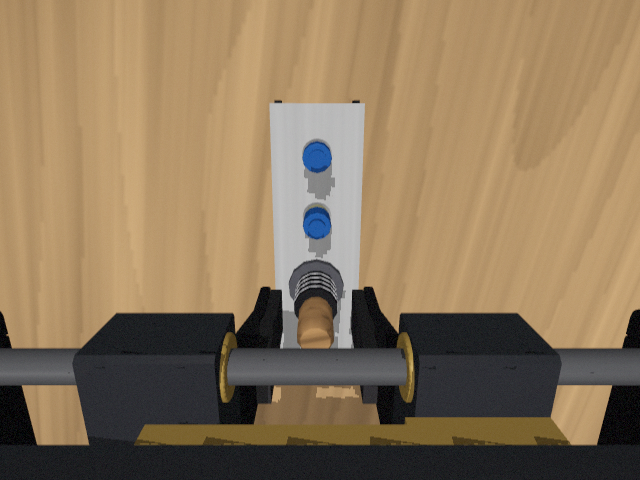

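Released at a 30 mm opening, with the collar centred between the fingers at (316,290). Going down 15 mm and then closing on the hub.

```bash
python3 -m jog '[[165,0,0,3,0,0,0],[165,0,0,4,0,0,0],[165,0,0,4,0,0,0],[165,0,0,3,0,0,0],[165,0,0,1,0,0,0],[165,0,0,0,0,0,0],[165,0,0,0,0,0,0]]' 12
python3 - <<'E'
from h import *
s=shot('scene','s11.png')
cv2.imwrite('pics/c11.png',cv2.resize(s[220:320,415:515,::-1],(400,400),interpolation=cv2.INTER_NEAREST))
E
python3 -m jog '[[255,0,0,0,0,0,0],[255,0,0,0,0,0,0],[255,0,0,0,0,0,0],[255,0,0,0,0,0,0],[255,0,0,0,0,0,0],[255,0,0,0,0,0,0]]' 12
```

```text
time: 17.4
position: [0.5201, 0.194, 0.1041]
eef_rot: [3.142, 0.0, 0.153]
contact_force: [0.2, -0.5, -0.6]
opening: 0.355
time: 17.95
position: [0.5202, 0.194, 0.1043]
eef_rot: [3.142, -0.0, 0.153]
contact_force: [-0.3, 0.9, 0.5]
opening: 0.221
```

View pics/c11.png

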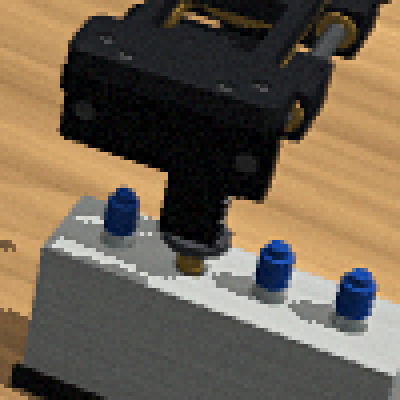

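Gripped the hub at 19.2 mm. Sliding it down slowly; contact is expected after 10–14 mm.

```bash
python3 -m jog '[[255,0,0,0.7,0,0,0],[255,0,0,0.8,0,0,0],[255,0,0,0.8,0,0,0],[255,0,0,0.8,0,0,0],[255,0,0,0.8,0,0,0],[255,0,0,0.8,0,0,0],[255,0,0,0.8,0,0,0],[255,0,0,0.8,0,0,0],[255,0,0,0.8,0,0,0],[255,0,0,0.5,0,0,0]]' 12
python3 - <<'E'
from h import *
s=shot('scene','s12.png')
cv2.imwrite('pics/c12.png',cv2.resize(s[220:320,415:515,::-1],(400,400),interpolation=cv2.INTER_NEAREST))
E
```

```text
time: 18.78
position: [0.5201, 0.1939, 0.0964]
eef_rot: [3.142, 0.0, 0.153]
contact_force: [1.2, 0.2, 0.3]
opening: 0.223
```

View pics/c12.png

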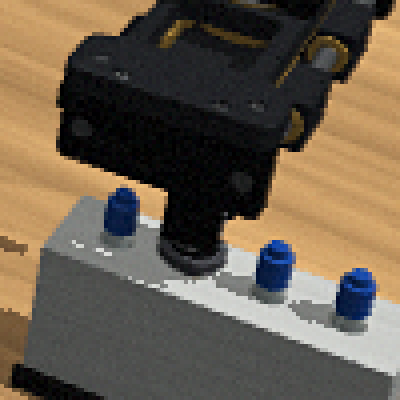

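The collar is following, with its flange at crop (195,255), close to the face. Fine steps now.

```bash
python3 -m jog '[[255,0,0,0.5,0,0,0],[255,0,0,0.4,0,0,0]]'
```

```text
time: 19.0
position: [0.5201, 0.194, 0.0957]
eef_rot: [3.142, -0.0, 0.153]
contact_force: [-0.6, -0.7, 1.3]
opening: 0.219
```

```bash
python3 -m jog '[[255,0,0,0.5,0,0,0],[255,0,0,0.4,0,0,0]]'
```

```text
time: 19.17
position: [0.5201, 0.194, 0.0947]
eef_rot: [3.142, -0.0, 0.153]
contact_force: [-0.1, -0.2, 1.2]
opening: 0.221
```

```bash
python3 -m jog '[[255,0,0,0.5,0,0,0],[255,0,0,0.3,0,0,0]]'
```

```text
time: 19.33
position: [0.5201, 0.1939, 0.0939]
eef_rot: [3.142, -0.0, 0.153]
contact_force: [-0.5, -1.0, -0.1]
opening: 0.223
```

```bash
python3 -m jog '[[255,0,0,0.5,0,0,0],[255,0,0,0.2,0,0,0]]'
```

```text
time: 19.5
position: [0.5201, 0.1939, 0.0932]
eef_rot: [3.141, 0.0, 0.153]
contact_force: [0.2, 0.1, 0.5]
opening: 0.221
```

```bash
python3 -m jog '[[255,0,0,0.5,0,0,0],[255,0,0,0.2,0,0,0]]'
```

```text
time: 19.67
position: [0.5201, 0.1939, 0.0925]
eef_rot: [3.142, -0.0, 0.153]
contact_force: [-0.1, -0.4, 0.7]
opening: 0.22
```

```bash
python3 -m jog '[[255,0,0,0.4,0,0,0],[255,0,0,0.3,0,0,0]]'
```

```text
time: 19.83
position: [0.5201, 0.194, 0.0918]
eef_rot: [3.142, -0.0, 0.153]
contact_force: [0.2, 0.0, -0.4]
opening: 0.223
```

```bash
python3 -m jog '[[255,0,0,0.4,0,0,0],[255,0,0,0.3,0,0,0]]'
python3 - <<'E'
from h import *
s=shot('scene','s13.png')
cv2.imwrite('pics/c13.png',cv2.resize(s[240:300,435:495,::-1],(480,480),interpolation=cv2.INTER_NEAREST))
E
```

```text
time: 20.0
position: [0.5201, 0.194, 0.0911]
eef_rot: [3.142, -0.0, 0.153]
contact_force: [-0.2, -0.3, 0.7]
opening: 0.22
```

View pics/c13.png

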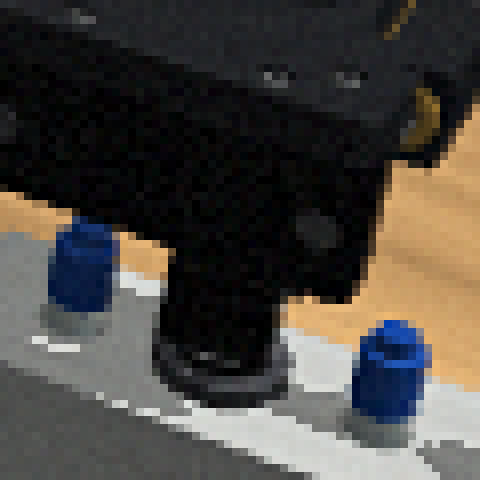

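The flange is just above the face, and the vials are clear of the gripper. A few more fine steps.

```bash
python3 -m jog '[[255,0,0,0.4,0,0,0],[255,0,0,0.3,0,0,0]]'
```

```text
time: 20.22
position: [0.5201, 0.194, 0.091]
eef_rot: [3.141, -0.0, 0.153]
contact_force: [-2.4, -1.1, 6.5]
opening: 0.223
```

```bash
python3 -m jog '[[255,0,0,0.4,0,0,0],[255,0,0,0.2,0,0,0]]'
```

```text
time: 20.38
position: [0.5202, 0.194, 0.091]
eef_rot: [3.141, -0.0, 0.153]
contact_force: [-2.2, -0.6, 8.7]
opening: 0.218
```

Collar on the face at about 8 N. Holding for about 0.7 s, eased a touch.

```bash
python3 -m jog '[[255,0,0,-0.1,0,0,0],[255,0,0,0,0,0,0],[255,0,0,0,0,0,0],[255,0,0,0,0,0,0]]'; python3 -m jog '[[255,0,0,0,0,0,0],[255,0,0,0,0,0,0],[255,0,0,0,0,0,0],[255,0,0,0,0,0,0]]';python3 -m jog '[[255,0,0,0,0,0,0],[255,0,0,0,0,0,0]]'
```

```text
time: 20.72
position: [0.5202, 0.194, 0.091]
eef_rot: [3.141, -0.0, 0.153]
contact_force: [-2.8, -1.6, 7.3]
opening: 0.223
time: 21.05
position: [0.5201, 0.194, 0.091]
eef_rot: [3.141, -0.0, 0.153]
contact_force: [-2.3, -1.3, 7.7]
opening: 0.222
time: 21.22
position: [0.5202, 0.194, 0.091]
eef_rot: [3.141, -0.0, 0.153]
contact_force: [-2.9, -2.3, 8.0]
opening: 0.219
```

Held for about 1 s at 7–8 N. Ease, open and retreat straight up.

```bash
python3 -m jog '[[255,0,0,-0.4,0,0,0],[160,0,0,0,0,0,0],[160,0,0,0,0,0,0],[160,0,0,0,0,0,0],[160,0,0,0,0,0,0],[160,0,0,0,0,0,0],[160,0,0,0,0,0,0],[160,0,0,0,0,0,0],[160,0,0,0,0,0,0]]' 12
python3 - <<'E'
from h import *
s=shot('scene','s14.png');w=shot('wrist','w14.png')
cv2.imwrite('pics/c14.png',np.hstack([cv2.resize(s[220:320,415:515,::-1],(400,400),interpolation=cv2.INTER_NEAREST),cv2.resize(w[200:400,220:420,::-1],(400,400))]))
E
```

```text
time: 21.97
position: [0.5201, 0.194, 0.0903]
eef_rot: [3.142, -0.0, 0.153]
contact_force: [0.6, -0.2, 0.4]
opening: 0.376
```

View pics/c14.png

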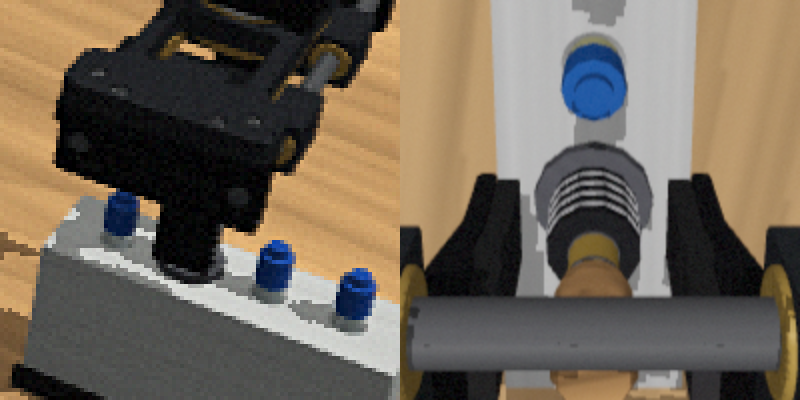

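The fingers are clear of the collar, flange and cork on both sides. Raising.

```bash
python3 -m jog '[[160,0,0,-4,0,0,0],[160,0,0,-8,0,0,0],[160,0,0,-12,0,0,0],[160,0,0,-15,0,0,0],[160,0,0,-15,0,0,0],[160,0,0,-15,0,0,0],[160,0,0,-15,0,0,0],[160,0,0,-15,0,0,0],[160,0,0,-8,0,0,0],[160,0,0,0,0,0,0]]' 12
python3 -m jog '[[160,0,0,0,0,0,0],[160,0,0,0,0,0,0],[160,0,0,0,0,0,0]]'
python3 - <<'E'
from h import *
s=shot('scene','s15.png');d=shot('side','d15.png')
cv2.imwrite('pics/c15.png',np.hstack([cv2.resize(s[220:320,415:515,::-1],(400,400),interpolation=cv2.INTER_NEAREST),cv2.resize(d[320:440,280:400,::-1],(400,400))]))
E
```

```text
time: 22.9
position: [0.5216, 0.1946, 0.2006]
eef_rot: [-3.141, -0.005, 0.153]
contact_force: [0.3, -0.3, -1.0]
opening: 0.369
time: 23.15
position: [0.5195, 0.1937, 0.1963]
eef_rot: [3.141, 0.002, 0.153]
contact_force: [-0.9, -0.5, -0.5]
opening: 0.372
```

View pics/c15.png

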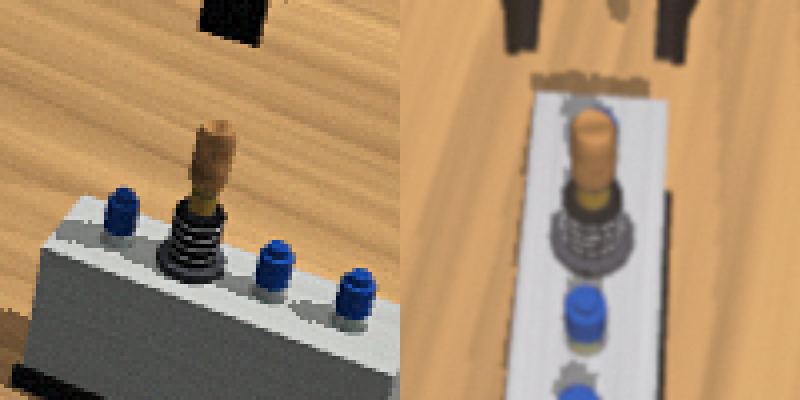

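View pics/d15.png

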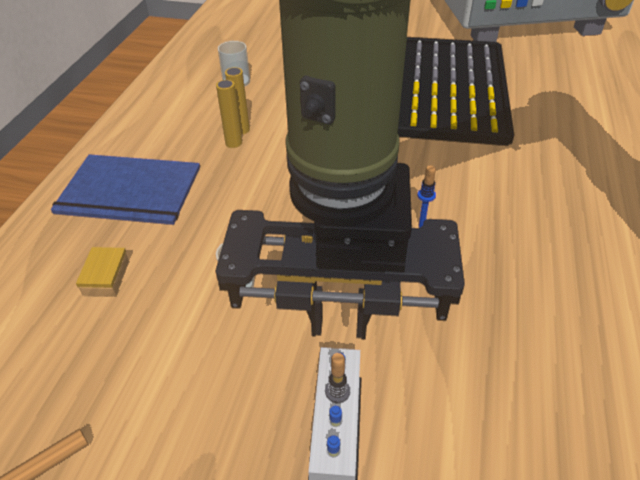

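The collar is flush on the face and the rod is standing free. One check of the cork top's height, then I'll hand in.

Run:
```python
from h import *
s,d=cam("scene"),cam("side")
print(tri(s,(415+216.5/4-.5,220+124.5/4-.5),d,(280+195/3.333-.5,320+115/3.333-.5)))
print(tri(s,(415+191/4-.5,220+276/4-.5-1),d,(280+192/3.333-.5,320+245/3.333-.5)))
hand_in()
```

```text
(array([0.52042537, 0.19019551, 0.1449281 ]), np.float64(0.0023457232224540587))
(array([0.52010767, 0.19289893, 0.07228952]), np.float64(0.0016628548395450434))
the job is handed in; nothing more can be done
```

I lifted the brass rod from its stand and lowered it into the empty well. It is now standing there with the collar on the block's top face, and the job is handed in. The well measures about **52 mm** deep, taken from the gripper height when the rod bottomed. That carries roughly 1 mm of uncertainty.

- **Push on the bottom:** I held it for about 1.5 s. The wrist read 5–7 N, which is about 6–8 N on the floor once the rod's weight is added, so slightly above the 6 N asked for.
- **Collar:** I slid it down about 13 mm and pressed it on the top face for about 0.9 s at 7–8 N. That is also above the 6 N asked, with a brief peak of about 9 N.
- **Final check:** After I let go and backed off, the collar looked flush and the cork top measured z ≈ 0.145 m, against 0.143 expected. The two cameras disagreed by about 2 mm on that point, within calibration. The rod looked upright but I did not measure its tilt.
- **Vials and beaker:** The vials looked undisturbed in the last pictures. The gripper hid most of the beaker there, but the arm passed well clear of it.

The whole run took about 23 s of the 61 s allowed. There was no verdict on hand-in, and I did not see any check fail.

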